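# Load the dies and put the roller press in feed

### The arm

A 6-joint arm with a two-finger parallel gripper is mounted at the origin on the work surface. World frame = base frame: x ahead of the robot, y to its left, z up, the work surface at z = 0. Lengths are in m, angles in rad, forces in N, time in s.
With the tool pointing down it reaches from about 0.3 to 0.775 m from the base axis. Payload 14.6 kg.
Tool frame: the origin (TCP) lies at the very end of the fingers, on their centre line; the grasp point (between the pads) lies 19 mm behind it; z points along the fingers, y is the line along which they close (so a half turn about z gives the same grasp; the last joint's range is limited). The gripper opens to 94 mm and grips with 3 to 60 N. Pads are 16 mm wide; open, the fingers measure 119 mm over their backs; the gripper's body (75 mm by 177 mm) begins 78 mm behind the grasp point.
Start: joints at [-1.293, 0.3, 1.521, -0, 1.321, -0.067], TCP at [0.186, -0.518, 0.205] pointing down, gripper open.
Joint ranges: [-3.03, 3.03], [-0.79, 2.21], [0.23, 2.52], [-1.04, 4.18], [0, 3.07], [-2.55, 2.55]. Speed limits (rad/s): [2.22, 2.22, 2.57, 3.14, 3.14, 3.14].

### API

Orientations are given as [roll, pitch, yaw] about the fixed x, y, z axes, in that order (R = Rz(yaw) Ry(pitch) Rx(roll)).
In Python, from station import ctrl, cams gives the robot as it stands. The module is installed in compiled form; this text tells all that it offers.
- The arm moves only by the tool arm_command, never from a script. Its argument "plan" is a list that holds one entry, the list of rows, each a list of 7 numbers: the shift along the tool's x, y, z in parts of the range, where 1.0 means 600 mm, then the turn, a rotation vector about the tool's x, y, z in parts of the range, where 1.0 means pi/2 rad, then the closure, from -1 (fully open) to 1 (shut). A call has 1 to 12 rows; each row is the pose to reach, as a shift and turn from the pose commanded when the call began, along the tool's axes at that moment; what a row does not reach only later rows make up. A row lasts 1/10 s, in which the tool goes at most 50 mm and 8.59 degrees, less where a joint would pass 70% of its speed; a pose out of reach is approached as far as the arm can. A call with a gripper value outside its range is refused whole. The fingers move at their own pace and stop on an object; "squeeze" is the grip in N (left out, the last holds). Time passes only in rows, so rows that repeat a pose let the fingers close. It gives the time, the measured TCP pose, the force, the opening and the grip force at its end, in the units of the state.
- ctrl.get_obs(): the state, without advancing time (a new reading comes with each control period).
- cams.camera(name): name is "scene" or "top" or "wrist"; returns (picture, depth): 420x560x3 uint8, blue, green, red; 420x560 float32, m along the optical axis (not along the pixel's ray), 0 where there is no reading.
- cams.camera_info(name): a dict with "fx", "fy", "cx", "cy" (pixels), "world_to_cam" (4x4, takes a point from world to camera coordinates). Camera axes: x right, y down, z forward; pixel columns grow to the right and rows downward; lengths in m; the calibration is good to about 2 mm. A picture is of the moment at which its call begins: read the wrist's pose just before it. camera_info takes no time and is no camera call; for the wrist camera it gives the pose at the moment of the call.
- ctrl.hand_in(): hands the job in; it is judged then, once.
The state is a dict: "time_s": time; "qpos": joint angles; "joint_vel": joint speeds; "tau": joint torques, N m; "ee_pos": TCP position; "eef_rot": TCP orientation; "force": force on the tool from outside, world axes, zero at the start; "moment": the same for the moment, N m; "grip_width": finger opening in m; "grip_force": force on a finger pad.
Only numpy, scipy, OpenCV 4.12 (cv2) and the standard library are available. Lean on these libraries where they do the work, as an engineer would, in place of code of your own. Each camera call takes 0.05 s, during which the arm holds its last target. There are 200 camera calls.

### The job

Draw the press's gear lever out of reverse into neutral before you load anything, and leave it there while you lay the cutting dies from the mat in the press bed: oblong ones in the far row, round ones in the near row, one to a bay, lying flat with their grip bars pointing squarely away from the robot along the bed. When all are in, move the lever across the neutral slot to the right-hand side and push it fully forward into feed; leave the glue pot, hammer and spool alone.

Things in the scene. Friction and masses are not known exactly. Their poses are not given: they have to be found in the camera images.
- gearbox: Fixed grey gearbox 150 x 130 mm; on top, 120 mm above the table, a steel gate plate with an H-shaped opening: two fore-and-aft slots (along x) joined at their middles by a cross slot (along y). Slots 17 wide; the stick in them 12 thick. Origin: centre of underside; x points away from the robot, y left, z up; turned up to 0.25 rad. The lever pivots 25 mm above the origin.
- knob (a point): Centre of the black ball knob, 40 mm in diameter, atop the lever, about 220 mm above the table, 200 mm from the lever's pivot: at pivot + Rx(lever_across) Ry(lever_forward) (0, 0, 200 mm) in the gearbox's frame. Can be gripped from above at its centre and drawn along.
- lever_across (a joint): Sideways lean of the lever, rad: -0.22 in the left-hand slot (gearbox +y), +0.22 in the right-hand slot (-y). It can cross only while in the cross slot (lever_forward within about 0.03 of 0); in a fore-and-aft slot it stays beyond about 0.19 either way. Friction, about 2.5 N at the knob; stays where it is left.
- lever_forward (a joint): Fore-and-aft lean of the lever, rad: 0 = in the neutral cross slot, +0.25 = fully forward (away from the robot), -0.25 = fully back. Stiff by friction, about 2.5 N at the knob; stays where it is left. Starts back in the left-hand slot (reverse).
- bed: Fixed aluminium press bed, 198 (x) by 234 mm (y), with a roller unit (270 wide, up to 115 high) 135 to 245 mm along +x. Six bays in two rows of three, ribs 6 wide between them with tops 9 mm above the table, bay floors 4 mm above it. Near row bays 80 (x) by 70 (y); far row 100 by 70. Origin: under the bed's centre at table height; x away from the robot, y left; turned up to 0.12 rad.
- mat: Fixed black cutting mat 310 x 190 x 3 mm on which the dies start. Origin: centre of its underside.
- glue_pot: Square white glue pot 75 x 75 mm with a black cone top, 195 high. Bystander. Origin: centre of underside.
- mallet: Hammer lying on the table, 240 mm long. Bystander. Origin: centre of underside.
- spool: Grey thread spool, 60 mm across, 90 high. Bystander. Origin: centre of underside.
- near_bay0 (a point): Centre of the floor of the near row's left bay, at (-53, 76, 4) mm in the bed's frame; axes as the bed's.
- near_bay1 (a point): Centre of the floor of the near row's middle bay, at (-53, 0, 4) mm in the bed's frame; axes as the bed's.
- near_bay2 (a point): Centre of the floor of the near row's right bay, at (-53, -76, 4) mm in the bed's frame; axes as the bed's.
- far_bay0 (a point): Centre of the floor of the far row's left bay, at (43, 76, 4) mm in the bed's frame; axes as the bed's.
- far_bay1 (a point): Centre of the floor of the far row's middle bay, at (43, 0, 4) mm in the bed's frame; axes as the bed's.
- far_bay2 (a point): Centre of the floor of the far row's right bay, at (43, -76, 4) mm in the bed's frame; axes as the bed's.
- oblong0: Oblong cutting die: a steel band 80 (x) by 50 (y), 30 high, filled with cork. On top, centred, a wooden grip bar 46 long (along x), 16 wide (y), from 30 to 66 above the underside: grip it there. Starts upright on the mat, x within 0.4 rad of world x; 0.2 to 0.5 kg. May be absent. Origin: centre of underside; z up.
- oblong1: Oblong cutting die: a steel band 80 (x) by 50 (y), 30 high, filled with cork. On top, centred, a wooden grip bar 46 long (along x), 16 wide (y), from 30 to 66 above the underside: grip it there. Starts upright on the mat, x within 0.4 rad of world x; 0.2 to 0.5 kg. May be absent. Origin: centre of underside; z up.
- oblong2: Oblong cutting die: a steel band 80 (x) by 50 (y), 30 high, filled with cork. On top, centred, a wooden grip bar 46 long (along x), 16 wide (y), from 30 to 66 above the underside: grip it there. Starts upright on the mat, x within 0.4 rad of world x; 0.2 to 0.5 kg. May be absent. Origin: centre of underside; z up.
- round0: Round cutting die: a steel band 60 in diameter, 30 high, filled with cork. On top, centred, a wooden grip bar 46 long (along x), 16 wide (y), from 30 to 66 above the underside: grip it there. Starts upright on the mat, x within 0.4 rad of world x; 0.2 to 0.5 kg. May be absent. Origin: centre of underside; z up.
- round1: Round cutting die: a steel band 60 in diameter, 30 high, filled with cork. On top, centred, a wooden grip bar 46 long (along x), 16 wide (y), from 30 to 66 above the underside: grip it there. Starts upright on the mat, x within 0.4 rad of world x; 0.2 to 0.5 kg. May be absent. Origin: centre of underside; z up.
- round2: Round cutting die: a steel band 60 in diameter, 30 high, filled with cork. On top, centred, a wooden grip bar 46 long (along x), 16 wide (y), from 30 to 66 above the underside: grip it there. Starts upright on the mat, x within 0.4 rad of world x; 0.2 to 0.5 kg. May be absent. Origin: centre of underside; z up.
There are look-alikes about, which are no part of the job. Leave any orange look-alike of the oblong1 alone.

How it is judged:
On the way, in this order (a step that is already met when the one before it is completed fails the run):
1. the lever is in the neutral cross slot (value of joint lever_forward between -0.08 and 0.08 rad), for 0.2 s.
2. with the lever in neutral, every die lies in a bay of its row (all of step 1 and (horizontal distance between oblong0 and far_bay0 below 0.017 m or horizontal distance between oblong0 and far_bay1 below 0.017 m or horizontal distance between oblong0 and far_bay2 below 0.017 m) and z of each of oblong0, oblong1, oblong2, round0, round1, round2 in the frame of bed below 0.007 m and angle between each of oblong0, oblong1, oblong2, round0, round1, round2's own z axis and vertical below 0.08 rad and angle between the x axis of each of oblong0, oblong1, oblong2, round0, round1, round2 and the x axis of bed, either way round below 0.22 rad and linear speed of each of oblong0, oblong1, oblong2, round0, round1, round2 below 0.03 m/s and (horizontal distance between oblong1 and far_bay0 below 0.017 m or horizontal distance between oblong1 and far_bay1 below 0.017 m or horizontal distance between oblong1 and far_bay2 below 0.017 m) and (horizontal distance between oblong2 and far_bay0 below 0.017 m or horizontal distance between oblong2 and far_bay1 below 0.017 m or horizontal distance between oblong2 and far_bay2 below 0.017 m) and (horizontal distance between round0 and near_bay0 below 0.017 m or horizontal distance between round0 and near_bay1 below 0.017 m or horizontal distance between round0 and near_bay2 below 0.017 m) and (horizontal distance between round1 and near_bay0 below 0.017 m or horizontal distance between round1 and near_bay1 below 0.017 m or horizontal distance between round1 and near_bay2 below 0.017 m) and (horizontal distance between round2 and near_bay0 below 0.017 m or horizontal distance between round2 and near_bay1 below 0.017 m or horizontal distance between round2 and near_bay2 below 0.017 m)), for 0.3 s.
3. the lever is fully forward in the right-hand slot (value of joint lever_forward above 0.19 rad and value of joint lever_across above 0.16 rad), for 0.2 s.
At the end, for the whole second after the job is handed in: Every die rests flat in its own bay, oblong in the far row, round in the near row (within 17 mm of the bay's centre, grip bar within 0.22 rad of the bed's x, either way round); lever in the right-hand slot (lever_across over 0.16), fully forward (lever_forward over 0.19) (all of step 3 and (horizontal distance between oblong0 and far_bay0 below 0.017 m or horizontal distance between oblong0 and far_bay1 below 0.017 m or horizontal distance between oblong0 and far_bay2 below 0.017 m) and z of each of oblong0, oblong1, oblong2, round0, round1, round2 in the frame of bed below 0.007 m and angle between each of oblong0, oblong1, oblong2, round0, round1, round2's own z axis and vertical below 0.08 rad and angle between the x axis of each of oblong0, oblong1, oblong2, round0, round1, round2 and the x axis of bed, either way round below 0.22 rad and linear speed of each of oblong0, oblong1, oblong2, round0, round1, round2 below 0.03 m/s and (horizontal distance between oblong1 and far_bay0 below 0.017 m or horizontal distance between oblong1 and far_bay1 below 0.017 m or horizontal distance between oblong1 and far_bay2 below 0.017 m) and (horizontal distance between oblong2 and far_bay0 below 0.017 m or horizontal distance between oblong2 and far_bay1 below 0.017 m or horizontal distance between oblong2 and far_bay2 below 0.017 m) and (horizontal distance between round0 and near_bay0 below 0.017 m or horizontal distance between round0 and near_bay1 below 0.017 m or horizontal distance between round0 and near_bay2 below 0.017 m) and (horizontal distance between round1 and near_bay0 below 0.017 m or horizontal distance between round1 and near_bay1 below 0.017 m or horizontal distance between round1 and near_bay2 below 0.017 m) and (horizontal distance between round2 and near_bay0 below 0.017 m or horizontal distance between round2 and near_bay1 below 0.017 m or horizontal distance between round2 and near_bay2 below 0.017 m) and velocity of joint lever_forward below 0.05 rad/s); the robot touches nothing.
It fails at once if the glue_pot is disturbed (moved over 40 mm) (distance of glue_pot from where it was at the start of the episode above 0.04 m).
It fails at once if the mallet is disturbed (moved over 40 mm) (distance of mallet from where it was at the start of the episode above 0.04 m).
It fails at once if the spool is disturbed (moved over 40 mm) (distance of spool from where it was at the start of the episode above 0.04 m).
Of oblong0, oblong1, oblong2, round0, round1, round2 only 4 to 6 are there at a start; the rules pass over those that are not, and their reading is None.
At some moment in a run one of oblong0, oblong1, oblong2, round0, round1, round2 may be knocked a few centimetres aside while the robot is not near it.
Once in a run the grip may slacken for a moment while it holds something.
It also fails if it takes over 210 s, if anything falls off the work surface, if the arm or the gripper's body presses on something with over 40 N, if the wrist force passes 120 N, or if a joint passes its speed limit or range.

## Working session

There is one attempt and no reset: what is moved stays moved. The work goes in short steps, Python scripts to look and compute and a tool call to move; the robot and the scene stay as the last step left them, time stands still between calls to the robot, and variables do not carry over. Pictures are saved under pics/ and viewed, at most 14 in all, crops included, and the job is handed in when it is done.

Besides the shell and the picture viewer there is one more tool, called after "Emit:" as name([rows], argument=value, ...), one row to a line, values as JSON. arm_command: Moves the arm, as the interface text tells. Its arguments: {"type":"object","properties":{"plan":{"type":"array"},"squeeze":{"type":"number"}},"required":["plan"]}

```bash
mkdir -p pics; ls; cat > h.py <<'E'
import numpy as np, cv2
from station import ctrl, cams
def shot(n):
    info=cams.camera_info(n); im,d=cams.camera(n); return im,d,info
def pts(d,info):
    v,u=np.indices(d.shape); x=(u-info['cx'])/info['fx']*d; y=(v-info['cy'])/info['fy']*d
    T=np.linalg.inv(np.array(info['world_to_cam'])); P=np.stack([x,y,d],-1)
    return P@T[:3,:3].T+T[:3,3]
E
python3 - <<'E'
from h import *
o=ctrl.get_obs(); print({k:np.round(v,3) for k,v in o.items()})
for n in ('top','scene'):
    im,d,i=shot(n); cv2.imwrite(f'pics/{n}0.png',im); np.savez(f'{n}0.npz',im=im,d=d,**{k:np.array(v) for k,v in i.items()})
    T=np.linalg.inv(np.array(i['world_to_cam'])); print(n,i['fx'],i['fy'],i['cx'],i['cy'],T.round(3).tolist(),(d==0).mean())
E
```

```text
pics
{'time_s': np.float64(0.0), 'qpos': array([-1.293,  0.3  ,  1.522,  0.   ,  1.321, -0.067]), 'joint_vel': array([ 0.001, -0.001,  0.   ,  0.   ,  0.001, -0.002]), 'tau': array([-2.0000e-03, -5.3180e+01, -3.5273e+01,  7.1000e-02,  2.4000e-02,
       -0.0000e+00]), 'ee_pos': array([ 0.186, -0.517,  0.205]), 'eef_rot': array([-3.14 , -0.   ,  0.345]), 'force': array([-0.13 , -0.25 ,  0.207]), 'moment': array([0.02 , 0.034, 0.017]), 'grip_force': np.float64(0.0), 'grip_width': np.float64(0.094)}
top 494.7875742366977 494.7875742366977 284.01886890813284 214.63782617456772 [[-0.008, -0.987, 0.162, 0.315], [-1.0, 0.011, 0.016, 0.003], [-0.018, -0.161, -0.987, 1.549], [0.0, 0.0, 0.0, 1.0]] 0.003979591836734694
scene 426.00516838650697 426.00516838650697 281.11483933130563 212.73779423319044 [[0.423, 0.676, -0.603, 1.376], [0.906, -0.319, 0.278, -0.348], [-0.004, -0.664, -0.747, 1.15], [0.0, 0.0, 0.0, 1.0]] 0.004200680272108843
```

View pics/top0.png

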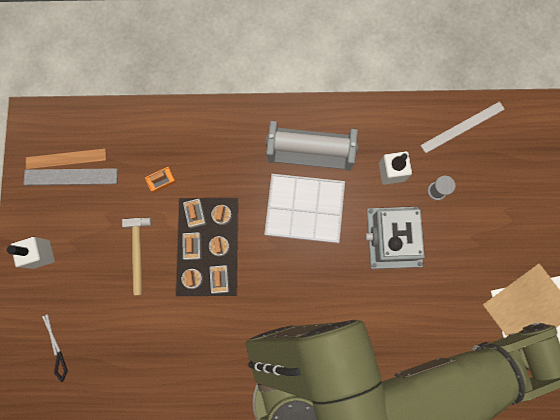

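View pics/scene0.png

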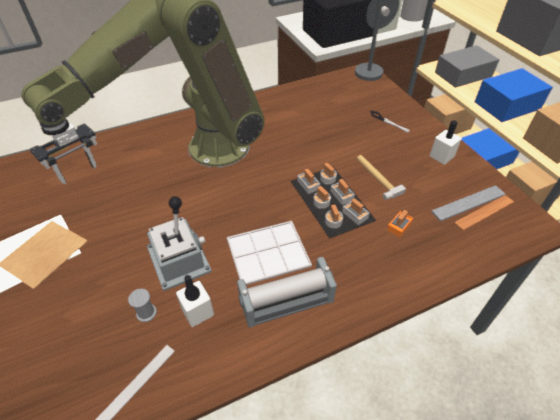

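Candidates in the top view, all on or near the mat:
- **Oblong dies:** (194,212), (192,245), (219,279).
- **Round dies:** (221,213), (218,245), (191,279).
- **Orange look-alike:** (160,179), off the mat, to be left alone.
- **Other objects:** glue pot (397,165), spool (442,187), hammer (136,255), and a second pot (30,252).
- **Knob:** the ball at (395,243).

Next I'll measure these and check a close crop.

```bash
cat >> h.py <<'E'
def bars(P,zlo,zhi,x0,x1,y0,y1,minpx=8):
    m=((P[...,2]>zlo)&(P[...,2]<zhi)&(P[...,0]>x0)&(P[...,0]<x1)&(P[...,1]>y0)&(P[...,1]<y1)).astype(np.uint8)
    n,l,s,c=cv2.connectedComponentsWithStats(m); out=[]
    for k in range(1,n):
        if s[k,4]<minpx: continue
        q=P[l==k]; (cx,cy),(w,h),a=cv2.minAreaRect((q[:,:2]*1000).astype(np.float32))
        if w<h: a+=90; w,h=h,w
        a=(a+90)%180-90
        out.append((c[k].round(0).tolist(),np.round([cx,cy],1).tolist(),np.round(q.mean(0)*1000,1).tolist(),round(w),round(h),round(np.radians(a),3),len(q)))
    return out
E
python3 - <<'E'
from h import *
S=np.load('top0.npz'); P=pts(S['d'],S)
im=S['im']
for p in [(207,245),(305,188),(280,260),(397,165),(442,187),(395,243),(412,225),(137,260)]:
    print(p,(P[p[1],p[0]]*1000).round(1), im[p[1],p[0]])
print('bars'); [print(b) for b in bars(P,.055,.085,.1,.6,.1,.5)]
print('knob'); [print(b) for b in bars(P,.20,.26,.1,.5,-.5,-.2)]
print('plate'); [print(b) for b in bars(P,.112,.128,.1,.5,-.5,-.2)]
hsv=cv2.cvtColor(im,cv2.COLOR_BGR2HSV)
m=((hsv[...,1]<40)&(hsv[...,2]>170)&(abs(P[...,2]-.006)<.012)).astype(np.uint8)
n,l,s,c=cv2.connectedComponentsWithStats(m)
for k in range(1,n):
    if s[k,4]>100:
        q=P[l==k]; print('white',s[k],c[k],cv2.minAreaRect((q[:,:2]*1000).astype(np.float32)))
c=im[150:305,130:450]; cv2.imwrite('pics/crop0.png',cv2.resize(c,None,fx=2.5,fy=2.5,interpolation=cv2.INTER_CUBIC))
E
```

```text
(207, 245) [473.8 271.5   3.7] [44 52 59]
(305, 188) [653.6 -39.    2.5] [223 226 233]
(280, 260) [424.8  42.4   1.4] [ 71  95 139]
(397, 165) [ 692.4 -307.8  127.5] [38 39 49]
(442, 187) [ 632.7 -447.4   89.9] [152 154 158]
(395, 243) [ 450.2 -268.7  238.6] [68 70 74]
(412, 225) [ 514.  -344.1  123. ] [191 197 200]
(137, 260) [426.9 483.1  28.5] [129 180 208]
bars
([192.0, 211.0], [572.8, 308.7], [572.4, 307.9, 65.8], 45, 17, np.float64(0.294), 88)
([220.0, 212.0], [569.1, 223.0], [567.3, 222.9, 67.0], 47, 17, np.float64(-0.185), 87)
([189.0, 244.0], [470.0, 314.5], [469.8, 313.8, 66.4], 46, 15, np.float64(0.055), 90)
([217.0, 244.0], [469.0, 230.3], [469.1, 229.3, 67.2], 47, 17, np.float64(0.189), 89)
([190.0, 278.0], [370.0, 311.4], [369.8, 311.2, 66.9], 45, 18, np.float64(0.146), 93)
([217.0, 278.0], [366.9, 227.5], [366.9, 227.6, 66.9], 44, 16, np.float64(0.013), 91)
knob
([395.0, 243.0], [450.7, -273.9], [450.2, -271.9, 229.1], 38, 36, np.float64(0.774), 177)
plate
([404.0, 244.0], [463.4, -316.1], [459.6, -320.4, 119.4], 111, 72, np.float64(-1.551), 666)
([403.0, 232.0], [495.1, -319.3], [495.3, -318.6, 113.4], 12, 6, np.float64(-1.556), 9)
white [421 102  83  50 807] [462.18463445 126.65303594] ((852.0173950195312, -552.8311767578125), (31.29819107055664, 303.63836669921875), 28.70587730407715)
white [ 264  174   81   69 4548] [304.77638522 207.79771328] ((590.260009765625, -36.60731506347656), (236.80865478515625, 199.1880340576172), 83.05226135253906)
white [ 42 315  17  40 125] [ 50.52  333.976] ((204.5058135986328, 747.757080078125), (124.47825622558594, 24.058774948120117), 20.714672088623047)
```

View pics/crop0.png

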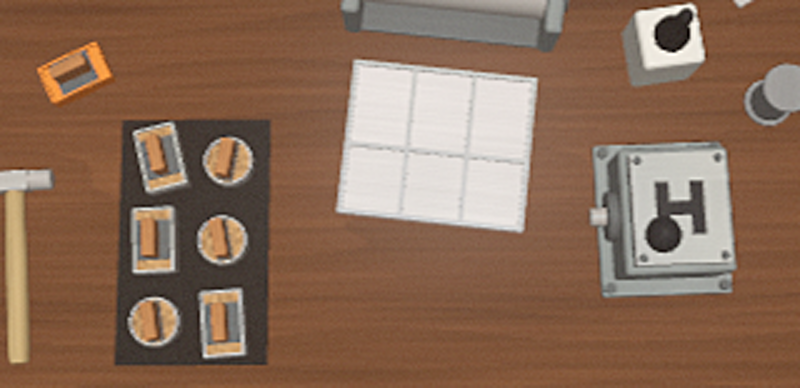

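The crop confirms six plain dies: three oblong and three round. The orange look-alike at crop (75,70) sits off the mat. The knob is at crop (663,235), and the bed yaw is about -0.12. Next I'll get the gearbox yaw and the first reach.

```bash
cat >> h.py <<'E'
def goto(x,y,z,yaw):
    "tool-frame shift (mm) and turn from the measured pose"
    from scipy.spatial.transform import Rotation as R
    o=ctrl.get_obs(); r=R.from_euler('xyz',o['eef_rot']); t=R.from_euler('xyz',[np.pi,0,yaw])
    print('goto',[x,y,z,yaw],'->',(r.inv().apply(np.array([x,y,z])/1000-o['ee_pos'])*1000).round(1),(r.inv()*t).as_rotvec().round(3))
E
python3 - <<'E'
from h import *
S=np.load('top0.npz'); P=pts(S['d'],S)
for lo,hi in ((.008,.045),(.114,.128)):
    m=((P[...,2]>lo)&(P[...,2]<hi)&(P[...,0]>.35)&(P[...,0]<.58)&(P[...,1]>-.43)&(P[...,1]<-.22))
    q=P[m]; print(lo,len(q),cv2.minAreaRect((q[:,:2]*1000).astype(np.float32)))
hsv=cv2.cvtColor(S['im'],cv2.COLOR_BGR2HSV)
m=((hsv[...,2]<90)&(P[...,2]<.119)&(P[...,0]>.42)&(P[...,0]<.52)&(P[...,1]>-.37)&(P[...,1]<-.28))
# H opening: rays onto z=.12
i=S; T=np.linalg.inv(S['world_to_cam']); v,u=np.nonzero(m)
d=np.stack([(u-S['cx'])/S['fx'],(v-S['cy'])/S['fy'],np.ones(len(u))],-1)@T[:3,:3].T
q=T[:3,3]+d*((.12-T[2,3])/d[:,2])[:,None]
print(len(q),cv2.minAreaRect((q[:,:2]*1000).astype(np.float32)))
goto(451,-273,300,0.03)
E
```

```text
0.008 635 ((470.27581787109375, -321.7752685546875), (229.10011291503906, 192.96011352539062), 3.868358612060547)
0.114 1266 ((492.9552001953125, -315.6047058105469), (131.34947204589844, 111.84149932861328), 1.472907543182373)
182 ((491.392822265625, -313.6466369628906), (53.74924087524414, 52.5241813659668), 89.40387725830078)
goto [451, -273, 300, 0.03] -> [ 332.2 -140.5  -94.9] [-0.001  0.     0.315]
```

The rows are not in the units I measure in: shifts go in shares of 600 mm and turns go in shares of pi/2 rad. I convert before sending: 332 mm is 0.5533, -140 mm is -0.2333, 0.315 rad is 0.2005.

Emit:
arm_command([
  [[0.5533,-0.2333,-0.2083,0,0,0.2005,-1],[0.5533,-0.2333,-0.2083,0,0,0.2005,-1],[0.5533,-0.2333,-0.2083,0,0,0.2005,-1],[0.5533,-0.2333,-0.2083,0,0,0.2005,-1],[0.5533,-0.2333,-0.2083,0,0,0.2005,-1],[0.5533,-0.2333,-0.2083,0,0,0.2005,-1],[0.5533,-0.2333,-0.2083,0,0,0.2005,-1],[0.5533,-0.2333,-0.2083,0,0,0.2005,-1],[0.5533,-0.2333,-0.2083,0,0,0.2005,-1],[0.5533,-0.2333,-0.2083,0,0,0.2005,-1],[0.5533,-0.2333,-0.2083,0,0,0.2005,-1],[0.5533,-0.2333,-0.2083,0,0,0.2005,-1]],
], squeeze=25)

```text
time_s: 1.3
ee_pos: [0.4502, -0.2744, 0.33]
eef_rot: [-3.141, 0.001, 0.028]
force: [0.1, 0.7, 0.2]
grip_width: 0.0939
grip_force: 0.0
```

```bash
python3 - <<'E'
from h import *
im,d,i=shot('wrist'); cv2.imwrite('pics/w1.png',im); P=pts(d,i)
np.savez('w1.npz',im=im,d=d,**{k:np.array(v) for k,v in i.items()})
T=np.linalg.inv(np.array(i['world_to_cam'])); print(T.round(3).tolist(),i['fx'])
print('knob',bars(P,.195,.25,.35,.55,-.36,-.2,100)); print('plate',bars(P,.112,.128,.3,.6,-.5,-.2,100))
E
```

```text
[[0.027, -0.964, -0.264, 0.527], [-1.0, -0.027, -0.006, -0.272], [-0.002, 0.264, -0.965, 0.511], [0.0, 0.0, 0.0, 1.0]] 298.2691078172175
knob [([276.0, 212.0], [451.6, -271.0], [454.4, -271.0, 231.2], 38, 38, np.float64(-1.567), 1206)]
plate [([312.0, 156.0], [492.3, -312.0], [500.0, -314.7, 121.2], 129, 110, np.float64(0.026), 6798)]
```

View pics/w1.png

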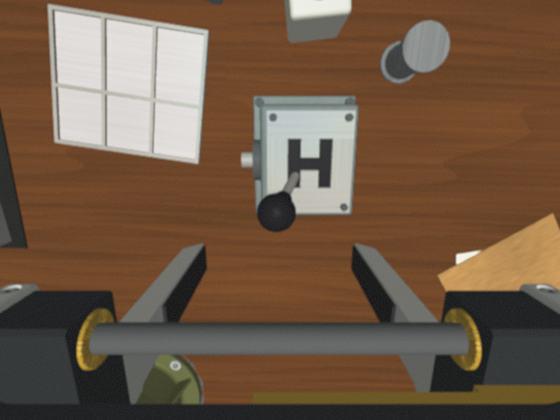

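The wrist view shows the knob at (276,212), with the stick back in the left slot of the H at (310,163). I'll go down, grip and draw it to neutral.

To row units: 134 mm is 0.2233, 110 mm is 0.1833.

Emit:
arm_command([
  [[0.0017,-0.005,0.0667,0,0,0,-1],[0.0017,-0.005,0.1333,0,0,0,-1],[0.0017,-0.005,0.1833,0,0,0,-1],[0.0017,-0.005,0.2233,0,0,0,-1],[0.0017,-0.005,0.2233,0,0,0,-1],[0.0017,-0.005,0.2233,0,0,0,1],[0.0017,-0.005,0.2233,0,0,0,1],[0.0017,-0.005,0.2233,0,0,0,1],[0.0017,-0.005,0.2233,0,0,0,1],[0.0017,-0.005,0.2233,0,0,0,1],[0.0017,-0.005,0.2233,0,0,0,1]],
], squeeze=25)

```text
time_s: 2.45
ee_pos: [0.452, -0.2706, 0.1966]
eef_rot: [3.141, -0.0, 0.03]
force: [-0.8, 0.1, -0.6]
grip_width: 0.0497
grip_force: 0.0
```

Emit:
arm_command([
  [[0,0,0,0,0,0,1],[0,0,0,0,0,0,1],[0,0,0,0,0,0,1],[0,0,0,0,0,0,1],[0,0,0,0,0,0,1]],
])

```text
time_s: 2.95
ee_pos: [0.4519, -0.2707, 0.1964]
eef_rot: [3.141, -0.0, 0.03]
force: [-0.5, -1.4, -0.4]
grip_width: 0.0388
grip_force: 25.0
```

To row units: 49 mm is 0.0817, 46 mm is 0.0767.

Emit:
arm_command([
  [[0.0133,0,-0.0033,0,0,0,1],[0.0267,0,-0.005,0,0,0,1],[0.04,0,-0.0067,0,0,0,1],[0.0533,-0.0017,-0.0083,0,0,0,1],[0.0667,-0.0017,-0.01,0,0,0,1],[0.0767,-0.0017,-0.01,0,0,0,1],[0.0817,-0.0017,-0.01,0,0,0,1],[0.0817,-0.0017,-0.01,0,0,0,1],[0.0817,-0.0017,-0.01,0,0,0,1]],
])

```text
time_s: 3.85
ee_pos: [0.5009, -0.2682, 0.2014]
eef_rot: [-3.141, 0.002, 0.03]
force: [-2.3, -4.8, -13.0]
grip_width: 0.0387
grip_force: 25.0
```

Emit:
arm_command([
  [[0,0,0,0,0,0,-1],[0,0,0,0,0,0,-1],[0,0,0,0,0,0,-1],[0,0,0,0,0,0,-1],[0,0,0,0,0,0,-1],[0,0,-0.0667,0,0,0,-1],[0,0,-0.1333,0,0,0,-1],[0,0,-0.2,0,0,0,-1],[0,0,-0.2167,0,0,0,-1],[0,0,-0.2167,0,0,0,-1],[0,0,-0.2167,0,0,0,-1]],
])

```text
time_s: 4.95
ee_pos: [0.5007, -0.268, 0.3309]
eef_rot: [-3.14, 0.002, 0.03]
force: [-0.3, 0.7, -0.8]
grip_width: 0.0941
grip_force: 0.0
```

```bash
python3 - <<'E'
from h import *
im,d,i=shot('wrist'); cv2.imwrite('pics/w2.png',im); P=pts(d,i)
print('knob',bars(P,.195,.25,.35,.62,-.36,-.2,100)); print('plate',bars(P,.112,.128,.3,.6,-.5,-.2,100))
im,d,i=shot('top'); P=pts(d,i)
print('topknob',bars(P,.205,.25,.35,.62,-.36,-.2,20))
[print(b) for b in bars(P,.055,.085,.1,.7,.1,.5)]
goto(470,230,250,0.19)
E
```

```text
knob [([279.0, 217.0], [497.5, -267.7], [500.5, -267.6, 234.8], 38, 38, np.float64(-1.561), 1213)]
plate [([316.0, 195.0], [491.9, -312.0], [498.9, -317.2, 121.2], 129, 110, np.float64(0.029), 5855)]
topknob []
([157.0, 176.0], [683.7, 420.8], [682.7, 420.6, 64.3], 45, 19, np.float64(-1.075), 84)
([192.0, 211.0], [572.7, 308.8], [573.2, 307.9, 67.2], 45, 16, np.float64(0.219), 86)
([220.0, 212.0], [568.1, 223.7], [567.5, 222.8, 67.2], 45, 17, np.float64(-0.213), 87)
([189.0, 244.0], [469.8, 314.7], [469.9, 314.0, 66.6], 45, 15, np.float64(0.001), 85)
([217.0, 244.0], [468.8, 230.4], [469.5, 229.7, 67.0], 46, 16, np.float64(0.17), 86)
([190.0, 278.0], [369.8, 312.3], [370.4, 311.1, 66.7], 46, 17, np.float64(0.186), 92)
([217.0, 278.0], [367.1, 227.9], [367.3, 227.5, 67.1], 45, 16, np.float64(0.047), 92)
goto [470, 230, 250, 0.19] -> [ -15.6 -498.5   81.4] [-0.002  0.002 -0.16 ]
```

To row units: -540 mm is -0.9, -60 mm is -0.1.

Emit:
arm_command([
  [[-0.1,-0.9,0.0667,0,0,0,-0.3],[-0.1,-0.9,0.0667,0,0,0,-0.3],[-0.1,-0.9,0.0667,0,0,0,-0.3],[-0.1,-0.9,0.0667,0,0,0,-0.3],[-0.1,-0.9,0.0667,0,0,0,-0.3],[-0.1,-0.9,0.0667,0,0,0,-0.3],[-0.1,-0.9,0.0667,0,0,0,-0.3],[-0.1,-0.9,0.0667,0,0,0,-0.3],[-0.1,-0.9,0.0667,0,0,0,-0.3],[-0.1,-0.9,0.0667,0,0,0,-0.3],[-0.1,-0.9,0.0667,0,0,0,-0.3],[-0.1,-0.9,0.0667,0,0,0,-0.3]],
])

```text
time_s: 6.25
ee_pos: [0.4231, 0.2735, 0.2904]
eef_rot: [3.141, 0.003, 0.035]
force: [-0.2, -0.2, -0.2]
grip_width: 0.061
grip_force: 0.0
```

```bash
cat >> h.py <<'E'
def bed(im,P):
    hsv=cv2.cvtColor(im,cv2.COLOR_BGR2HSV)
    m=((hsv[...,1]<45)&(hsv[...,2]>150)&(abs(P[...,2]-.006)<.012)&(abs(P[...,0]-.59)<.17)&(abs(P[...,1]+.037)<.17)).astype(np.uint8)
    n,l,s,c=cv2.connectedComponentsWithStats(m); k=1+np.argmax(s[1:,4])
    return cv2.minAreaRect((P[l==k][:,:2]*1000).astype(np.float32))
E
python3 - <<'E'
from h import *
im,d,i=shot('wrist'); cv2.imwrite('pics/w3.png',im); P=pts(d,i)
[print(b) for b in bars(P,.055,.085,.1,.7,.1,.5,30)]
print(bed(im,P)); print(ctrl.get_obs()['time_s'])
goto(568,223,70,-0.19)
E
```

```text
([251.0, 71.0], [573.1, 313.3], [572.4, 312.9, 69.5], 46, 16, np.float64(0.243), 537)
([319.0, 79.0], [567.7, 227.9], [567.1, 228.7, 69.2], 46, 16, np.float64(-0.19), 544)
([246.0, 155.0], [470.1, 319.8], [470.7, 319.0, 69.3], 46, 16, np.float64(0.038), 452)
([309.0, 158.0], [468.8, 234.6], [469.5, 235.2, 69.5], 46, 16, np.float64(0.181), 434)
([248.0, 227.0], [369.6, 316.8], [371.8, 316.1, 68.9], 46, 16, np.float64(0.166), 398)
([306.0, 230.0], [368.0, 232.9], [369.7, 233.5, 69.0], 45, 16, np.float64(0.077), 378)
((588.2953491210938, -38.10520935058594), (243.88034057617188, 198.87049865722656), 83.21935272216797)
6.3
goto [568, 223, 70, -0.19] -> [143.1  52.9 220.5] [0.002 0.002 0.223]
```

View pics/w3.png

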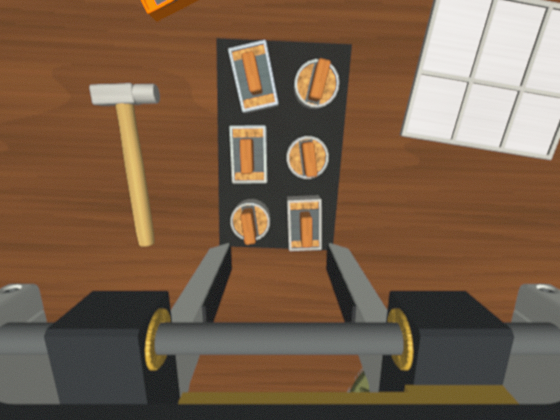

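The wrist view shows three oblongs at (252,75), (248,155), (305,225) and three rounds at (318,82), (308,157), (250,222), consistent with the top view. I'll start with the far-right round die.

To row units: 250 mm is 0.4167, 143 mm is 0.2383, 0.223 rad is 0.142.

Emit:
arm_command([
  [[0.2383,0.0833,0.2833,0,0,0.142,-0.3],[0.2383,0.0833,0.2833,0,0,0.142,-0.3],[0.2383,0.0833,0.2833,0,0,0.142,-0.3],[0.2383,0.0833,0.2833,0,0,0.142,-0.3],[0.2383,0.0833,0.2833,0,0,0.142,-0.3],[0.2383,0.0833,0.2833,0,0,0.142,-0.3],[0.2383,0.0833,0.35,0,0,0.142,-0.3],[0.2383,0.0833,0.4,0,0,0.142,-0.3],[0.2383,0.0833,0.4167,0,0,0.142,-0.3],[0.2383,0.0833,0.4167,0,0,0.142,-0.3],[0.2383,0.0833,0.4167,0,0,0.142,1],[0.2383,0.0833,0.4167,0,0,0.142,1]],
], squeeze=40)

```text
time_s: 7.5
ee_pos: [0.5701, 0.2244, 0.0445]
eef_rot: [-3.14, -0.003, -0.193]
force: [0.9, 0.1, 0.7]
grip_width: 0.0487
grip_force: 0.0
```

Emit:
arm_command([
  [[0,0,0,0,0,0,1],[0,0,0,0,0,0,1],[0,0,0,0,0,0,1],[0,0,0,0,0,0,1],[0,0,0,0,0,0,1],[0,0,0,0,0,0,1],[0,0,0,0,0,0,1]],
])

```text
time_s: 8.2
ee_pos: [0.5694, 0.2244, 0.0426]
eef_rot: [-3.141, -0.0, -0.193]
force: [-0.5, 3.6, 2.2]
grip_width: 0.0158
grip_force: 40.0
```

To row units: -120 mm is -0.2, -70 mm is -0.1167.

Emit:
arm_command([
  [[0,0,-0.05,0,0,0,1],[0,0,-0.1167,0,0,0,1],[0,0,-0.2,0,0,0,1],[0,0,-0.2,0,0,0,1],[0,0,-0.2,0,0,0,1]],
])

```text
time_s: 8.7
ee_pos: [0.5691, 0.2238, 0.1622]
eef_rot: [3.141, -0.0, -0.193]
force: [-0.3, -0.1, -5.0]
grip_width: 0.0156
grip_force: 40.0
```

```bash
python3 - <<'E'
from h import *
for p in ((528,-106),):
    goto(*p,160,-.12)
E
```

```text
goto [528, -106, 160, -0.12] -> [ 23.1 331.5   2.3] [ 0.    -0.    -0.073]
```

To row units: 331 mm is 0.5517, 23 mm is 0.0383, -0.073 rad is -0.0465.

Emit:
arm_command([
  [[0.0383,0.5517,0,0,0,-0.0465,1],[0.0383,0.5517,0,0,0,-0.0465,1],[0.0383,0.5517,0,0,0,-0.0465,1],[0.0383,0.5517,0,0,0,-0.0465,1],[0.0383,0.5517,0,0,0,-0.0465,1],[0.0383,0.5517,0,0,0,-0.0465,1],[0.0383,0.5517,0,0,0,-0.0465,1],[0.0383,0.5517,0,0,0,-0.0465,1],[0.0383,0.5517,0,0,0,-0.0465,1],[0.0383,0.5517,0,0,0,-0.0465,1],[0.0383,0.5517,0,0,0,-0.0465,1],[0.0383,0.5517,0,0,0,-0.0465,1]],
])

```text
time_s: 9.9
ee_pos: [0.5283, -0.1043, 0.1622]
eef_rot: [-3.141, 0.0, -0.119]
force: [-0.6, -0.2, -3.7]
grip_width: 0.0157
grip_force: 40.0
```

```bash
python3 - <<'E'
from h import *
im,d,i=shot('wrist'); cv2.imwrite('pics/w4.png',im); P=pts(d,i)
print(bed(im,P)); goto(528,-106,44,-.12)
im,d,i=shot('top');P=pts(d,i); print(bed(im,P)); [print(b) for b in bars(P,.055,.085,.1,.7,.1,.5)]
E
```

```text
((589.3871459960938, -33.959197998046875), (233.33644104003906, 196.06448364257812), 83.1194076538086)
goto [528, -106, 44, -0.12] -> [-1.000e-01  1.600e+00  1.183e+02] [-0.     0.     0.001]
((594.9554443359375, 3.6008834838867188), (158.11187744140625, 199.44351196289062), 82.6826171875)
([157.0, 176.0], [684.0, 421.1], [682.8, 420.4, 64.5], 46, 19, np.float64(-1.07), 83)
([192.0, 211.0], [573.7, 309.2], [573.0, 307.9, 67.0], 48, 17, np.float64(0.229), 87)
([189.0, 244.0], [470.5, 314.2], [470.4, 313.9, 66.3], 45, 15, np.float64(0.019), 88)
([217.0, 244.0], [468.7, 230.0], [469.3, 229.5, 66.9], 46, 16, np.float64(0.205), 86)
([189.0, 278.0], [369.9, 311.9], [369.9, 311.3, 66.7], 45, 17, np.float64(0.164), 92)
([217.0, 279.0], [366.9, 228.0], [366.8, 227.7, 66.5], 45, 16, np.float64(0.024), 91)
```

View pics/w4.png

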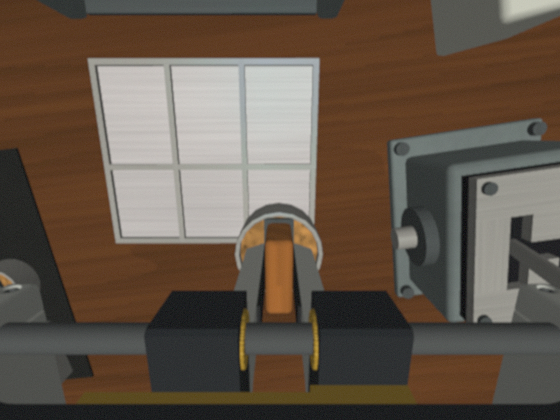

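The view shows the round die held square, its bar at (279,265), in front of the near-right bay at (280,195). I'll lower it straight down.

To row units: 118 mm is 0.1967, 115 mm is 0.1917.

Emit:
arm_command([
  [[0,0,0.0667,0,0,0,1],[0,0,0.1333,0,0,0,1],[0,0,0.175,0,0,0,1],[0,0,0.1917,0,0,0,1],[0,0,0.1967,0,0,0,1],[0,0,0.1967,0,0,0,1],[0,0,0.1967,0,0,0,1]],
])

```text
time_s: 10.7
ee_pos: [0.5291, -0.1054, 0.0459]
eef_rot: [3.141, -0.002, -0.12]
force: [0.7, -0.5, -3.9]
grip_width: 0.0159
grip_force: 40.0
```

To row units: -118 mm is -0.1967, -80 mm is -0.1333.

Emit:
arm_command([
  [[0,0,0,0,0,0,-0.3],[0,0,0,0,0,0,-0.3],[0,0,0,0,0,0,-0.3],[0,0,0,0,0,0,-0.3],[0,0,-0.0667,0,0,0,-0.3],[0,0,-0.1333,0,0,0,-0.3],[0,0,-0.1967,0,0,0,-0.3],[0,0,-0.1967,0,0,0,-0.3]],
])

```text
time_s: 11.5
ee_pos: [0.5303, -0.1057, 0.1677]
eef_rot: [3.14, -0.008, -0.12]
force: [0.5, -0.0, -0.1]
grip_width: 0.0607
grip_force: 0.0
```

```bash
python3 - <<'E'
from h import *
goto(469,231.5,110,.19)
E
```

```text
goto [469, 231.5, 110, 0.19] -> [-101.7 -327.5   56.4] [ 0.002 -0.008 -0.31 ]
```

To row units: -328 mm is -0.5467, -102 mm is -0.17, -0.31 rad is -0.1974.

Emit:
arm_command([
  [[-0.17,-0.5467,0.0833,0,0,-0.1974,-0.3],[-0.17,-0.5467,0.0833,0,0,-0.1974,-0.3],[-0.17,-0.5467,0.0833,0,0,-0.1974,-0.3],[-0.17,-0.5467,0.0833,0,0,-0.1974,-0.3],[-0.17,-0.5467,0.0833,0,0,-0.1974,-0.3],[-0.17,-0.5467,0.0833,0,0,-0.1974,-0.3],[-0.17,-0.5467,0.0833,0,0,-0.1974,-0.3],[-0.17,-0.5467,0.0833,0,0,-0.1974,-0.3],[-0.17,-0.5467,0.0833,0,0,-0.1974,-0.3],[-0.17,-0.5467,0.0833,0,0,-0.1974,-0.3],[-0.17,-0.5467,0.0833,0,0,-0.1974,-0.3],[-0.17,-0.5467,0.0833,0,0,-0.1974,-0.3]],
])

```text
time_s: 12.7
ee_pos: [0.4667, 0.2318, 0.1126]
eef_rot: [-3.142, -0.0, 0.188]
force: [0.6, 0.4, -0.3]
grip_width: 0.0612
grip_force: 0.0
```

```bash
python3 - <<'E'
from h import *
goto(469,231.5,43,.19)
im,d,i=shot('wrist');P=pts(d,i); [print(b) for b in bars(P,.055,.085,.1,.7,.1,.5,30)]
im,d,i=shot('top');P=pts(d,i); [print(b) for b in bars(P,.055,.085,.1,.7,-.2,.5)]
E
```

```text
goto [469, 231.5, 43, 0.19] -> [ 2.2  0.7 69.6] [-0.    -0.    -0.002]
([194.0, 69.0], [573.1, 313.1], [573.2, 311.5, 68.9], 46, 17, np.float64(0.242), 1926)
([172.0, 208.0], [470.3, 319.3], [472.0, 317.6, 68.4], 46, 16, np.float64(0.047), 1449)
([277.0, 228.0], [469.3, 234.4], [471.2, 234.9, 69.6], 45, 16, np.float64(0.185), 1152)
([172.0, 298.0], [389.1, 312.8], [389.4, 312.6, 61.1], 13, 4, np.float64(0.627), 92)
([260.0, 315.0], [388.6, 234.3], [388.9, 234.6, 64.4], 16, 5, np.float64(-1.448), 228)
([256.0, 357.0], [349.2, 231.3], [349.8, 231.1, 70.2], 15, 11, np.float64(-1.406), 138)
([157.0, 176.0], [683.4, 420.4], [683.1, 420.6, 64.2], 44, 18, np.float64(-1.213), 83)
([192.0, 210.0], [574.6, 309.1], [574.9, 308.5, 66.9], 42, 16, np.float64(0.254), 79)
([329.0, 224.0], [527.2, -108.1], [527.1, -108.1, 68.4], 46, 16, np.float64(-0.114), 82)
```

To row units: 70 mm is 0.1167, 60 mm is 0.1.

Emit:
arm_command([
  [[0.0033,0,0.0583,0,0,0,-0.3],[0.0033,0,0.1,0,0,0,-0.3],[0.0033,0,0.1167,0,0,0,-0.3],[0.0033,0,0.1167,0,0,0,-0.3],[0.0033,0,0.1167,0,0,0,1],[0.0033,0,0.1167,0,0,0,1],[0.0033,0,0.1167,0,0,0,1],[0.0033,0,0.1167,0,0,0,1],[0.0033,0,0.1167,0,0,0,1],[0.0033,0,0.1167,0,0,0,1],[0.0033,0,0.1167,0,0,0,1],[0.0033,0,0.1167,0,0,0,1]],
])

```text
time_s: 14.0
ee_pos: [0.4683, 0.2332, 0.0425]
eef_rot: [-3.141, -0.0, 0.19]
force: [-0.1, 1.3, 0.8]
grip_width: 0.0155
grip_force: 40.0
```

To row units: -120 mm is -0.2, -70 mm is -0.1167.

Emit:
arm_command([
  [[0,0,-0.05,0,0,0,1],[0,0,-0.1167,0,0,0,1],[0,0,-0.2,0,0,0,1],[0,0,-0.2,0,0,0,1],[0,0,-0.2,0,0,0,1]],
])

```text
time_s: 14.5
ee_pos: [0.4683, 0.233, 0.1625]
eef_rot: [-3.141, -0.001, 0.19]
force: [0.1, -1.0, -4.4]
grip_width: 0.0157
grip_force: 40.0
```

```bash
python3 - <<'E'
from h import *
goto(537.5,-29,160,-.12)
E
```

```text
goto [537.5, -29, 160, -0.12] -> [ 18.5 270.4   2.4] [-0.    -0.001  0.31 ]
```

To row units: 270 mm is 0.45, 70 mm is 0.1167, 0.31 rad is 0.1974.

Emit:
arm_command([
  [[0.03,0.45,0,0,0,0.1974,1],[0.03,0.45,0,0,0,0.1974,1],[0.03,0.45,0,0,0,0.1974,1],[0.03,0.45,0,0,0,0.1974,1],[0.03,0.45,0,0,0,0.1974,1],[0.03,0.45,0,0,0,0.1974,1],[0.03,0.45,0,0,0,0.1974,1],[0.03,0.45,0,0,0,0.1974,1],[0.03,0.45,0,0,0,0.1974,1],[0.03,0.45,0,0,0,0.1974,1],[0.03,0.45,0.0667,0,0,0.1974,1],[0.03,0.45,0.1167,0,0,0.1974,1]],
])

```text
time_s: 15.7
ee_pos: [0.5366, -0.0278, 0.0913]
eef_rot: [-3.142, -0.0, -0.119]
force: [1.2, 1.3, -4.1]
grip_width: 0.0156
grip_force: 40.0
```

```bash
python3 - <<'E'
from h import *
goto(537.5,-29,44,-.12)
E
```

```text
goto [537.5, -29, 44, -0.12] -> [ 1.   1.1 47.3] [-0.    -0.     0.001]
```

To row units: -70 mm is -0.1167, 48 mm is 0.08.

Emit:
arm_command([
  [[0.0017,0.0017,0.05,0,0,0,1],[0.0017,0.0017,0.0733,0,0,0,1],[0.0017,0.0017,0.08,0,0,0,1],[0.0017,0.0017,0.08,0,0,0,1],[0.0017,0.0017,0.08,0,0,0,-0.3],[0.0017,0.0017,0.08,0,0,0,-0.3],[0.0017,0.0017,0.08,0,0,0,-0.3],[0.0017,0.0017,0.08,0,0,0,-0.3],[0.0017,0.0017,0.0167,0,0,0,-0.3],[0.0017,0.0017,-0.05,0,0,0,-0.3],[0.0017,0.0017,-0.1167,0,0,0,-0.3],[0.0017,0.0017,-0.1167,0,0,0,-0.3]],
])

```text
time_s: 16.9
ee_pos: [0.54, -0.03, 0.168]
eef_rot: [3.142, -0.009, -0.12]
force: [0.2, -0.1, -0.9]
grip_width: 0.0612
grip_force: 0.0
```

```bash
python3 - <<'E'
from h import *
goto(370,314,110,.16)
im,d,i=shot('top');P=pts(d,i); [print(b) for b in bars(P,.055,.085,.1,.7,-.2,.5)]
E
```

```text
goto [370, 314, 110, 0.16] -> [-210.5 -321.2   56.1] [ 0.001 -0.009 -0.28 ]
([157.0, 176.0], [684.0, 420.6], [683.2, 419.5, 64.1], 47, 17, np.float64(-1.18), 86)
([192.0, 211.0], [572.9, 308.9], [572.9, 307.8, 66.9], 46, 17, np.float64(0.228), 88)
([331.0, 227.0], [518.2, -112.7], [516.7, -112.7, 68.0], 25, 3, np.float64(-0.05), 13)
([189.0, 245.0], [469.9, 314.4], [469.3, 314.1, 66.3], 46, 16, np.float64(0.047), 89)
([189.0, 278.0], [370.1, 312.0], [370.1, 311.5, 66.8], 45, 18, np.float64(0.237), 90)
([217.0, 278.0], [367.0, 227.5], [367.1, 227.5, 67.1], 45, 16, np.float64(0.033), 91)
```

To row units: -321 mm is -0.535, -210 mm is -0.35, -0.28 rad is -0.1783.

Emit:
arm_command([
  [[-0.35,-0.535,0.0833,0,0,-0.1783,-0.3],[-0.35,-0.535,0.0833,0,0,-0.1783,-0.3],[-0.35,-0.535,0.0833,0,0,-0.1783,-0.3],[-0.35,-0.535,0.0833,0,0,-0.1783,-0.3],[-0.35,-0.535,0.0833,0,0,-0.1783,-0.3],[-0.35,-0.535,0.0833,0,0,-0.1783,-0.3],[-0.35,-0.535,0.0833,0,0,-0.1783,-0.3],[-0.35,-0.535,0.0833,0,0,-0.1783,-0.3],[-0.35,-0.535,0.0833,0,0,-0.1783,-0.3],[-0.35,-0.535,0.0833,0,0,-0.1783,-0.3],[-0.35,-0.535,0.0833,0,0,-0.1783,-0.3],[-0.35,-0.535,0.0833,0,0,-0.1783,-0.3]],
])

```text
time_s: 18.15
ee_pos: [0.3683, 0.3132, 0.1123]
eef_rot: [3.141, 0.0, 0.158]
force: [-0.6, -0.1, 0.1]
grip_width: 0.0614
grip_force: 0.0
```

```bash
python3 - <<'E'
from h import *
goto(370,314.5,43,.17)
im,d,i=shot('top');P=pts(d,i); [print(b) for b in bars(P,.055,.085,.1,.7,-.2,.5)]
E
```

```text
goto [370, 314.5, 43, 0.17] -> [ 1.9 -1.  69.3] [ 0.     0.    -0.012]
([157.0, 176.0], [683.5, 420.7], [683.2, 419.8, 64.0], 46, 18, np.float64(-1.08), 85)
([192.0, 211.0], [572.2, 308.4], [572.5, 307.6, 67.4], 45, 16, np.float64(0.24), 87)
([304.0, 221.0], [539.4, -32.7], [538.4, -32.4, 67.9], 46, 16, np.float64(-0.112), 84)
([329.0, 224.0], [526.9, -108.2], [526.6, -108.1, 68.8], 45, 16, np.float64(-0.119), 83)
([189.0, 244.0], [469.8, 314.1], [469.5, 313.9, 66.7], 45, 15, np.float64(0.039), 90)
([217.0, 278.0], [367.0, 227.8], [366.9, 227.7, 66.9], 45, 16, np.float64(0.048), 90)
```

To row units: 70 mm is 0.1167, 60 mm is 0.1, -0.012 rad is -0.0076.

Emit:
arm_command([
  [[0.0033,-0.0017,0.0583,0,0,-0.0076,-0.3],[0.0033,-0.0017,0.1,0,0,-0.0076,-0.3],[0.0033,-0.0017,0.1167,0,0,-0.0076,-0.3],[0.0033,-0.0017,0.1167,0,0,-0.0076,-0.3],[0.0033,-0.0017,0.1167,0,0,-0.0076,1],[0.0033,-0.0017,0.1167,0,0,-0.0076,1],[0.0033,-0.0017,0.1167,0,0,-0.0076,1],[0.0033,-0.0017,0.1167,0,0,-0.0076,1],[0.0033,-0.0017,0.1167,0,0,-0.0076,1],[0.0033,-0.0017,0.1167,0,0,-0.0076,1],[0.0033,-0.0017,0.1167,0,0,-0.0076,1],[0.0033,-0.0017,0.1167,0,0,-0.0076,1]],
])

```text
time_s: 19.4
ee_pos: [0.3696, 0.3155, 0.0425]
eef_rot: [-3.141, -0.0, 0.172]
force: [0.5, 1.0, 0.3]
grip_width: 0.0157
grip_force: 40.0
```

To row units: -120 mm is -0.2, -70 mm is -0.1167.

Emit:
arm_command([
  [[0,0,-0.05,0,0,0,1],[0,0,-0.1167,0,0,0,1],[0,0,-0.2,0,0,0,1],[0,0,-0.2,0,0,0,1],[0,0,-0.2,0,0,0,1]],
])

```text
time_s: 19.9
ee_pos: [0.3696, 0.3153, 0.1624]
eef_rot: [-3.141, -0.001, 0.172]
force: [-0.2, 0.4, -4.0]
grip_width: 0.0157
grip_force: 40.0
```

```bash
python3 - <<'E'
from h import *
goto(546.5,46.5,160,-.12)
E
```

```text
goto [546.5, 46.5, 160, -0.12] -> [128.4 295.1   2.4] [-0.    -0.001  0.292]
```

To row units: 295 mm is 0.4917, 128 mm is 0.2133, 0.292 rad is 0.1859.

Emit:
arm_command([
  [[0.2133,0.4917,0,0,0,0.1859,1],[0.2133,0.4917,0,0,0,0.1859,1],[0.2133,0.4917,0,0,0,0.1859,1],[0.2133,0.4917,0,0,0,0.1859,1],[0.2133,0.4917,0,0,0,0.1859,1],[0.2133,0.4917,0,0,0,0.1859,1],[0.2133,0.4917,0,0,0,0.1859,1],[0.2133,0.4917,0,0,0,0.1859,1],[0.2133,0.4917,0,0,0,0.1859,1],[0.2133,0.4917,0,0,0,0.1859,1],[0.2133,0.4917,0.0667,0,0,0.1859,1],[0.2133,0.4917,0.1167,0,0,0.1859,1]],
])

```text
time_s: 21.1
ee_pos: [0.5454, 0.0478, 0.091]
eef_rot: [-3.142, 0.0, -0.119]
force: [-0.6, 0.8, -4.0]
grip_width: 0.016
grip_force: 40.0
```

```bash
python3 - <<'E'
from h import *
goto(546.5,46.5,44,-.12)
E
```

```text
goto [546.5, 46.5, 44, -0.12] -> [ 1.3  1.2 47. ] [-0.     0.     0.001]
```

To row units: -70 mm is -0.1167, 48 mm is 0.08.

Emit:
arm_command([
  [[0.0017,0.0017,0.05,0,0,0,1],[0.0017,0.0017,0.0733,0,0,0,1],[0.0017,0.0017,0.08,0,0,0,1],[0.0017,0.0017,0.08,0,0,0,1],[0.0017,0.0017,0.08,0,0,0,-0.3],[0.0017,0.0017,0.08,0,0,0,-0.3],[0.0017,0.0017,0.08,0,0,0,-0.3],[0.0017,0.0017,0.08,0,0,0,-0.3],[0.0017,0.0017,0.0167,0,0,0,-0.3],[0.0017,0.0017,-0.05,0,0,0,-0.3],[0.0017,0.0017,-0.1167,0,0,0,-0.3],[0.0017,0.0017,-0.1167,0,0,0,-0.3]],
])

```text
time_s: 22.3
ee_pos: [0.5492, 0.0455, 0.1681]
eef_rot: [-3.14, -0.009, -0.12]
force: [0.1, 0.5, 0.5]
grip_width: 0.0612
grip_force: 0.0
```

```bash
python3 - <<'E'
from h import *
goto(367.5,230,110,.06)
E
```

```text
goto [367.5, 230, 110, 0.06] -> [-203.  -161.3   56.5] [-0.    -0.009 -0.18 ]
```

To row units: -203 mm is -0.3383, -161 mm is -0.2683, -0.18 rad is -0.1146.

Emit:
arm_command([
  [[-0.3383,-0.2683,0.0833,0,0,-0.1146,-0.3],[-0.3383,-0.2683,0.0833,0,0,-0.1146,-0.3],[-0.3383,-0.2683,0.0833,0,0,-0.1146,-0.3],[-0.3383,-0.2683,0.0833,0,0,-0.1146,-0.3],[-0.3383,-0.2683,0.0833,0,0,-0.1146,-0.3],[-0.3383,-0.2683,0.0833,0,0,-0.1146,-0.3],[-0.3383,-0.2683,0.0833,0,0,-0.1146,-0.3],[-0.3383,-0.2683,0.0833,0,0,-0.1146,-0.3],[-0.3383,-0.2683,0.0833,0,0,-0.1146,-0.3]],
])

```text
time_s: 23.2
ee_pos: [0.3656, 0.2291, 0.1125]
eef_rot: [-3.142, -0.0, 0.059]
force: [-0.2, 0.5, -0.2]
grip_width: 0.0614
grip_force: 0.0
```

```bash
python3 - <<'E'
from h import *
goto(367.5,230,43,.06)
im,d,i=shot('top');P=pts(d,i); [print(b) for b in bars(P,.055,.085,.1,.7,-.2,.5)]
E
```

```text
goto [367.5, 230, 43, 0.06] -> [ 1.9 -0.8 69.5] [-0.    -0.    -0.001]
([157.0, 176.0], [683.1, 420.8], [682.8, 420.1, 63.9], 47, 17, np.float64(-1.121), 87)
([192.0, 211.0], [573.6, 308.6], [572.5, 307.5, 67.4], 46, 17, np.float64(0.254), 88)
([279.0, 218.0], [547.9, 42.9], [546.5, 42.9, 69.2], 45, 16, np.float64(-0.122), 80)
([304.0, 221.0], [539.4, -32.7], [538.6, -32.5, 68.3], 45, 16, np.float64(-0.112), 83)
([329.0, 224.0], [526.6, -108.1], [526.5, -107.8, 68.9], 45, 16, np.float64(-0.132), 86)
([189.0, 244.0], [469.8, 314.1], [469.9, 313.8, 66.4], 45, 16, np.float64(0.023), 91)
```

To row units: 70 mm is 0.1167, 60 mm is 0.1.

Emit:
arm_command([
  [[0.0033,-0.0017,0.0583,0,0,0,-0.3],[0.0033,-0.0017,0.1,0,0,0,-0.3],[0.0033,-0.0017,0.1167,0,0,0,-0.3],[0.0033,-0.0017,0.1167,0,0,0,-0.3],[0.0033,-0.0017,0.1167,0,0,0,1],[0.0033,-0.0017,0.1167,0,0,0,1],[0.0033,-0.0017,0.1167,0,0,0,1],[0.0033,-0.0017,0.1167,0,0,0,1],[0.0033,-0.0017,0.1167,0,0,0,1],[0.0033,-0.0017,0.1167,0,0,0,1],[0.0033,-0.0017,0.1167,0,0,0,1],[0.0033,-0.0017,0.1167,0,0,0,1]],
])

```text
time_s: 24.45
ee_pos: [0.3667, 0.2309, 0.0425]
eef_rot: [-3.142, 0.0, 0.06]
force: [-1.0, 0.9, -0.9]
grip_width: 0.0158
grip_force: 40.0
```

To row units: -120 mm is -0.2, -70 mm is -0.1167.

Emit:
arm_command([
  [[0,0,-0.05,0,0,0,1],[0,0,-0.1167,0,0,0,1],[0,0,-0.2,0,0,0,1],[0,0,-0.2,0,0,0,1],[0,0,-0.2,0,0,0,1]],
])

```text
time_s: 24.95
ee_pos: [0.3667, 0.2307, 0.1624]
eef_rot: [-3.141, -0.001, 0.06]
force: [-1.1, 0.0, -3.7]
grip_width: 0.0156
grip_force: 40.0
```

```bash
python3 - <<'E'
from h import *
goto(623.5,-116,160,-.12)
E
```

```text
goto [623.5, -116, 160, -0.12] -> [235.6 361.5   2.5] [-0.    -0.001  0.18 ]
```

To row units: 361 mm is 0.6017, 236 mm is 0.3933, 0.18 rad is 0.1146.

Emit:
arm_command([
  [[0.3933,0.6017,0,0,0,0.1146,1],[0.3933,0.6017,0,0,0,0.1146,1],[0.3933,0.6017,0,0,0,0.1146,1],[0.3933,0.6017,0,0,0,0.1146,1],[0.3933,0.6017,0,0,0,0.1146,1],[0.3933,0.6017,0,0,0,0.1146,1],[0.3933,0.6017,0,0,0,0.1146,1],[0.3933,0.6017,0,0,0,0.1146,1],[0.3933,0.6017,0,0,0,0.1146,1],[0.3933,0.6017,0,0,0,0.1146,1],[0.3933,0.6017,0,0,0,0.1146,1],[0.3933,0.6017,0.0667,0,0,0.1146,1]],
])

```text
time_s: 26.15
ee_pos: [0.6255, -0.1151, 0.1255]
eef_rot: [3.141, -0.007, -0.12]
force: [0.7, 0.3, -2.9]
grip_width: 0.0156
grip_force: 40.0
```

```bash
python3 - <<'E'
from h import *
goto(623.5,-116,44,-.12)
E
```

```text
goto [623.5, -116, 44, -0.12] -> [-2.4  1.1 81.5] [ 0.001 -0.007  0.   ]
```

To row units: 78 mm is 0.13, 75 mm is 0.125.

Emit:
arm_command([
  [[0,0.0017,0.0667,0,0,0,1],[0,0.0017,0.1067,0,0,0,1],[0,0.0017,0.125,0,0,0,1],[0,0.0017,0.13,0,0,0,1],[0,0.0017,0.13,0,0,0,-0.3],[0,0.0017,0.13,0,0,0,-0.3],[0,0.0017,0.13,0,0,0,-0.3],[0,0.0017,0.13,0,0,0,-0.3],[0,0.0017,0.0667,0,0,0,-0.3],[0,0.0017,0,0,0,0,-0.3],[0,0.0017,-0.0667,0,0,0,-0.3],[0,0.0017,-0.0667,0,0,0,-0.3]],
])

```text
time_s: 27.35
ee_pos: [0.6259, -0.117, 0.169]
eef_rot: [3.14, -0.01, -0.12]
force: [-0.9, 0.4, 0.2]
grip_width: 0.0612
grip_force: 0.0
```

```bash
python3 - <<'E'
from h import *
goto(470,317,110,.04)
E
```

```text
goto [470, 317, 110, 0.04] -> [-207.4 -412.2   56.5] [ 0.002 -0.01  -0.16 ]
```

To row units: -412 mm is -0.6867, -207 mm is -0.345, -0.16 rad is -0.1019.

Emit:
arm_command([
  [[-0.345,-0.6867,0.0833,0,0,-0.1019,-0.3],[-0.345,-0.6867,0.0833,0,0,-0.1019,-0.3],[-0.345,-0.6867,0.0833,0,0,-0.1019,-0.3],[-0.345,-0.6867,0.0833,0,0,-0.1019,-0.3],[-0.345,-0.6867,0.0833,0,0,-0.1019,-0.3],[-0.345,-0.6867,0.0833,0,0,-0.1019,-0.3],[-0.345,-0.6867,0.0833,0,0,-0.1019,-0.3],[-0.345,-0.6867,0.0833,0,0,-0.1019,-0.3],[-0.345,-0.6867,0.0833,0,0,-0.1019,-0.3],[-0.345,-0.6867,0.0833,0,0,-0.1019,-0.3],[-0.345,-0.6867,0.0833,0,0,-0.1019,-0.3],[-0.345,-0.6867,0.0833,0,0,-0.1019,-0.3]],
])

```text
time_s: 28.55
ee_pos: [0.468, 0.3167, 0.1124]
eef_rot: [3.141, -0.0, 0.04]
force: [-0.3, -0.8, 0.3]
grip_width: 0.0609
grip_force: 0.0
```

```bash
python3 - <<'E'
from h import *
goto(470,317,43,.04)
im,d,i=shot('wrist');P=pts(d,i); [print(b) for b in bars(P,.055,.085,.4,.7,.1,.5,100)]
im,d,i=shot('top');P=pts(d,i); [print(b) for b in bars(P,.055,.085,.1,.7,-.2,.5)]
E
```

```text
goto [470, 317, 43, 0.04] -> [ 2.  -0.3 69.4] [ 0. -0. -0.]
([290.0, 91.0], [573.2, 313.2], [573.3, 313.5, 69.8], 46, 16, np.float64(0.241), 1596)
([276.0, 229.0], [470.4, 319.5], [472.7, 319.6, 69.5], 46, 16, np.float64(0.033), 1158)
([157.0, 176.0], [683.9, 421.0], [682.7, 420.0, 64.7], 46, 20, np.float64(-1.146), 84)
([332.0, 193.0], [623.3, -118.3], [622.5, -118.0, 68.2], 45, 16, np.float64(-0.044), 80)
([192.0, 211.0], [573.8, 309.2], [572.5, 307.8, 66.6], 46, 17, np.float64(0.282), 85)
([279.0, 218.0], [547.4, 43.0], [546.6, 42.6, 69.2], 45, 16, np.float64(-0.121), 84)
([304.0, 221.0], [539.3, -32.7], [538.6, -32.5, 68.6], 46, 16, np.float64(-0.112), 83)
([329.0, 224.0], [527.1, -108.1], [526.8, -107.9, 68.8], 45, 16, np.float64(-0.122), 85)
```

To row units: 70 mm is 0.1167, 60 mm is 0.1.

Emit:
arm_command([
  [[0.0033,-0.0017,0.0583,0,0,0,-0.3],[0.0033,-0.0017,0.1,0,0,0,-0.3],[0.0033,-0.0017,0.1167,0,0,0,-0.3],[0.0033,-0.0017,0.1167,0,0,0,-0.3],[0.0033,-0.0017,0.1167,0,0,0,1],[0.0033,-0.0017,0.1167,0,0,0,1],[0.0033,-0.0017,0.1167,0,0,0,1],[0.0033,-0.0017,0.1167,0,0,0,1],[0.0033,-0.0017,0.1167,0,0,0,1],[0.0033,-0.0017,0.1167,0,0,0,1],[0.0033,-0.0017,0.1167,0,0,0,1],[0.0033,-0.0017,0.1167,0,0,0,1]],
])

```text
time_s: 29.85
ee_pos: [0.4697, 0.3186, 0.0425]
eef_rot: [-3.141, -0.0, 0.04]
force: [-0.2, 1.2, 1.2]
grip_width: 0.0156
grip_force: 40.0
```

To row units: -120 mm is -0.2, -70 mm is -0.1167.

Emit:
arm_command([
  [[0,0,-0.05,0,0,0,1],[0,0,-0.1167,0,0,0,1],[0,0,-0.2,0,0,0,1],[0,0,-0.2,0,0,0,1],[0,0,-0.2,0,0,0,1]],
])

```text
time_s: 30.35
ee_pos: [0.4695, 0.3184, 0.1624]
eef_rot: [-3.141, -0.0, 0.04]
force: [-0.6, -0.1, -4.6]
grip_width: 0.0157
grip_force: 40.0
```

```bash
python3 - <<'E'
from h import *
goto(632.5,-40.5,160,-.12)
E
```

```text
goto [632.5, -40.5, 160, -0.12] -> [148.5 365.1   2.4] [-0.   -0.    0.16]
```

To row units: 366 mm is 0.61, 148 mm is 0.2467, 0.16 rad is 0.1019.

Emit:
arm_command([
  [[0.2467,0.61,0,0,0,0.1019,1],[0.2467,0.61,0,0,0,0.1019,1],[0.2467,0.61,0,0,0,0.1019,1],[0.2467,0.61,0,0,0,0.1019,1],[0.2467,0.61,0,0,0,0.1019,1],[0.2467,0.61,0,0,0,0.1019,1],[0.2467,0.61,0,0,0,0.1019,1],[0.2467,0.61,0,0,0,0.1019,1],[0.2467,0.61,0,0,0,0.1019,1],[0.2467,0.61,0,0,0,0.1019,1],[0.2467,0.61,0,0,0,0.1019,1],[0.2467,0.61,0.0667,0,0,0.1019,1]],
])

```text
time_s: 31.55
ee_pos: [0.6342, -0.0403, 0.1265]
eef_rot: [-3.141, -0.008, -0.119]
force: [2.7, 0.3, -3.7]
grip_width: 0.0155
grip_force: 40.0
```

```bash
python3 - <<'E'
from h import *
goto(632.5,-40.5,44,-.12)
E
```

```text
goto [632.5, -40.5, 44, -0.12] -> [-2.4  0.4 82.5] [-0.    -0.008  0.001]
```

To row units: 78 mm is 0.13, 75 mm is 0.125.

Emit:
arm_command([
  [[0,0,0.0667,0,0,0,1],[0,0,0.1067,0,0,0,1],[0,0,0.125,0,0,0,1],[0,0,0.13,0,0,0,1],[0,0,0.13,0,0,0,-0.3],[0,0,0.13,0,0,0,-0.3],[0,0,0.13,0,0,0,-0.3],[0,0,0.13,0,0,0,-0.3],[0,0,0.0667,0,0,0,-0.3],[0,0,0,0,0,0,-0.3],[0,0,-0.0667,0,0,0,-0.3],[0,0,-0.0667,0,0,0,-0.3]],
])

```text
time_s: 32.75
ee_pos: [0.6343, -0.0416, 0.1691]
eef_rot: [3.142, -0.01, -0.12]
force: [0.0, -0.5, 0.6]
grip_width: 0.0615
grip_force: 0.0
```

```bash
python3 - <<'E'
from h import *
goto(573,311,110,.24)
E
```

```text
goto [573, 311, 110, 0.24] -> [-103.7 -342.7   58.1] [ 0.002 -0.01  -0.36 ]
```

To row units: -343 mm is -0.5717, -104 mm is -0.1733, -0.36 rad is -0.2292.

Emit:
arm_command([
  [[-0.1733,-0.5717,0.0833,0,0,-0.2292,-0.3],[-0.1733,-0.5717,0.0833,0,0,-0.2292,-0.3],[-0.1733,-0.5717,0.0833,0,0,-0.2292,-0.3],[-0.1733,-0.5717,0.0833,0,0,-0.2292,-0.3],[-0.1733,-0.5717,0.0833,0,0,-0.2292,-0.3],[-0.1733,-0.5717,0.0833,0,0,-0.2292,-0.3],[-0.1733,-0.5717,0.0833,0,0,-0.2292,-0.3],[-0.1733,-0.5717,0.0833,0,0,-0.2292,-0.3],[-0.1733,-0.5717,0.0833,0,0,-0.2292,-0.3],[-0.1733,-0.5717,0.0833,0,0,-0.2292,-0.3],[-0.1733,-0.5717,0.0833,0,0,-0.2292,-0.3]],
])

```text
time_s: 33.85
ee_pos: [0.5707, 0.31, 0.1128]
eef_rot: [3.142, -0.0, 0.238]
force: [-0.6, 0.6, 1.0]
grip_width: 0.0609
grip_force: 0.0
```

```bash
python3 - <<'E'
from h import *
goto(573,311,43,.24)
im,d,i=shot('wrist');P=pts(d,i); [print(b) for b in bars(P,.055,.085,.4,.65,.1,.5,100)]
im,d,i=shot('top');P=pts(d,i); [print(b) for b in bars(P,.055,.085,.1,.7,-.2,.5)]
E
```

```text
goto [573, 311, 43, 0.24] -> [ 2.5 -0.5 69.8] [ 0.    -0.    -0.002]
([276.0, 227.0], [573.9, 313.5], [575.8, 313.8, 69.5], 45, 16, np.float64(0.241), 1163)
([156.0, 175.0], [685.2, 422.0], [686.3, 421.9, 64.9], 45, 13, np.float64(-1.109), 49)
([307.0, 190.0], [633.1, -43.6], [631.6, -43.5, 69.0], 46, 16, np.float64(-0.123), 79)
([332.0, 193.0], [622.8, -118.1], [622.3, -117.9, 69.1], 45, 16, np.float64(-0.04), 80)
([279.0, 218.0], [547.2, 42.7], [546.7, 42.6, 68.8], 44, 16, np.float64(-0.131), 84)
([304.0, 221.0], [539.2, -32.7], [538.6, -32.5, 68.4], 46, 16, np.float64(-0.112), 83)
([329.0, 224.0], [527.4, -108.4], [527.1, -108.0, 68.1], 45, 16, np.float64(-0.125), 84)
```

Emit:
arm_command([
  [[0.005,-0.0017,0.0583,0,0,0,-0.3],[0.005,-0.0017,0.1,0,0,0,-0.3],[0.005,-0.0017,0.1167,0,0,0,-0.3],[0.005,-0.0017,0.1167,0,0,0,-0.3],[0.005,-0.0017,0.1167,0,0,0,1],[0.005,-0.0017,0.1167,0,0,0,1],[0.005,-0.0017,0.1167,0,0,0,1],[0.005,-0.0017,0.1167,0,0,0,1],[0.005,-0.0017,0.1167,0,0,0,1],[0.005,-0.0017,0.1167,0,0,0,1],[0.005,-0.0017,0.1167,0,0,0,1],[0.005,-0.0017,0.1167,0,0,0,1]],
])

```text
time_s: 35.15
ee_pos: [0.5727, 0.3132, 0.0425]
eef_rot: [3.141, 0.0, 0.24]
force: [0.0, -0.8, 1.0]
grip_width: 0.0155
grip_force: 40.0
```

To row units: -120 mm is -0.2, -70 mm is -0.1167.

Emit:
arm_command([
  [[0,0,-0.05,0,0,0,1],[0,0,-0.1167,0,0,0,1],[0,0,-0.2,0,0,0,1],[0,0,-0.2,0,0,0,1],[0,0,-0.2,0,0,0,1]],
])

```text
time_s: 35.65
ee_pos: [0.5726, 0.3134, 0.1625]
eef_rot: [-3.141, -0.001, 0.24]
force: [0.5, -0.8, -4.7]
grip_width: 0.0157
grip_force: 40.0
```

```bash
python3 - <<'E'
from h import *
goto(641.5,35,160,-.12)
E
```

```text
goto [641.5, 35, 160, -0.12] -> [  0.8 286.8   2.4] [-0.   -0.    0.36]
```

To row units: 287 mm is 0.4783, 40 mm is 0.0667, 0.36 rad is 0.2292.

Emit:
arm_command([
  [[0.0017,0.4783,0,0,0,0.2292,1],[0.0017,0.4783,0,0,0,0.2292,1],[0.0017,0.4783,0,0,0,0.2292,1],[0.0017,0.4783,0,0,0,0.2292,1],[0.0017,0.4783,0,0,0,0.2292,1],[0.0017,0.4783,0,0,0,0.2292,1],[0.0017,0.4783,0,0,0,0.2292,1],[0.0017,0.4783,0,0,0,0.2292,1],[0.0017,0.4783,0,0,0,0.2292,1],[0.0017,0.4783,0,0,0,0.2292,1],[0.0017,0.4783,0,0,0,0.2292,1],[0.0017,0.4783,0.0667,0,0,0.2292,1]],
])

```text
time_s: 36.85
ee_pos: [0.6443, 0.0356, 0.1273]
eef_rot: [-3.14, -0.01, -0.119]
force: [1.1, -0.3, -3.7]
grip_width: 0.0155
grip_force: 40.0
```

```bash
python3 - <<'E'
from h import *
goto(641.5,35,44,-.12)
E
```

```text
goto [641.5, 35, 44, -0.12] -> [-3.5  1.  83.2] [-0.001 -0.01   0.001]
```

To row units: 78 mm is 0.13, 75 mm is 0.125.

Emit:
arm_command([
  [[-0.0017,0,0.0667,0,0,0,1],[-0.0017,0,0.1067,0,0,0,1],[-0.0017,0,0.125,0,0,0,1],[-0.0017,0,0.13,0,0,0,1],[-0.0017,0,0.13,0,0,0,-0.3],[-0.0017,0,0.13,0,0,0,-0.3],[-0.0017,0,0.13,0,0,0,-0.3],[-0.0017,0,0.13,0,0,0,-0.3],[-0.0017,0,0.0667,0,0,0,-0.3],[-0.0017,0,0,0,0,0,-0.3],[-0.0017,0,-0.0667,0,0,0,-0.3],[-0.0017,0,-0.0667,0,0,0,-0.3]],
])

```text
time_s: 38.05
ee_pos: [0.643, 0.0349, 0.1692]
eef_rot: [-3.14, -0.01, -0.12]
force: [-0.7, 0.2, -0.1]
grip_width: 0.0609
grip_force: 0.0
```

```bash
python3 - <<'E'
from h import *
goto(500,-250,330,.03)
E
```

```text
goto [500, -250, 330, 0.03] -> [-106.2  299.8 -162.2] [-0.   -0.01 -0.15]
```

To row units: 318 mm is 0.53, -106 mm is -0.1767, -0.15 rad is -0.0955.

Emit:
arm_command([
  [[0,0,-0.0833,0,0,0,-1],[0,0,-0.1667,0,0,0,-1],[-0.1767,0.53,-0.2733,0,0,-0.0955,-1],[-0.1767,0.53,-0.2733,0,0,-0.0955,-1],[-0.1767,0.53,-0.2733,0,0,-0.0955,-1],[-0.1767,0.53,-0.2733,0,0,-0.0955,-1],[-0.1767,0.53,-0.2733,0,0,-0.0955,-1],[-0.1767,0.53,-0.2733,0,0,-0.0955,-1],[-0.1767,0.53,-0.2733,0,0,-0.0955,-1],[-0.1767,0.53,-0.2733,0,0,-0.0955,-1],[-0.1767,0.53,-0.2733,0,0,-0.0955,-1],[-0.1767,0.53,-0.2733,0,0,-0.0955,-1]],
])

```text
time_s: 39.25
ee_pos: [0.4978, -0.2672, 0.3261]
eef_rot: [-3.141, 0.0, 0.031]
force: [-0.1, -0.1, -0.8]
grip_width: 0.0939
grip_force: 0.0
```

```bash
python3 - <<'E'
from h import *
im,d,i=shot('wrist'); cv2.imwrite('pics/w5.png',im); P=pts(d,i)
print('knob',bars(P,.195,.25,.35,.62,-.36,-.2,100)); print('plate',bars(P,.112,.128,.3,.6,-.5,-.2,100))
goto(500,-268,202,.03)
im,d,i=shot('top');P=pts(d,i); [print(b) for b in bars(P,.055,.085,.1,.7,-.2,.5)]
c=im[150:305,130:450]; cv2.imwrite('pics/crop1.png',cv2.resize(c,None,fx=2.5,fy=2.5,interpolation=cv2.INTER_CUBIC))
E
```

```text
knob [([280.0, 215.0], [497.9, -267.6], [500.4, -267.5, 234.7], 38, 38, np.float64(-0.835), 1262)]
plate [([318.0, 195.0], [491.8, -312.2], [498.5, -317.5, 121.2], 130, 110, np.float64(0.029), 6055)]
goto [500, -268, 202, 0.03] -> [  2.1   1.1 124.1] [-0.     0.     0.001]
([157.0, 176.0], [684.6, 420.9], [682.9, 420.0, 64.7], 46, 19, np.float64(-1.107), 87)
([282.0, 188.0], [640.1, 31.6], [640.1, 31.8, 68.5], 44, 15, np.float64(-0.007), 78)
([307.0, 190.0], [632.2, -43.5], [631.4, -43.3, 69.0], 46, 16, np.float64(-0.123), 80)
([332.0, 193.0], [622.4, -118.2], [622.1, -118.0, 68.6], 45, 16, np.float64(-0.079), 80)
([279.0, 218.0], [547.2, 43.2], [546.6, 42.8, 67.8], 45, 16, np.float64(-0.116), 82)
([304.0, 221.0], [539.0, -32.6], [538.4, -32.3, 68.3], 46, 16, np.float64(-0.112), 83)
([329.0, 224.0], [527.1, -108.2], [526.8, -108.0, 69.0], 45, 16, np.float64(-0.119), 82)
```

View pics/crop1.png

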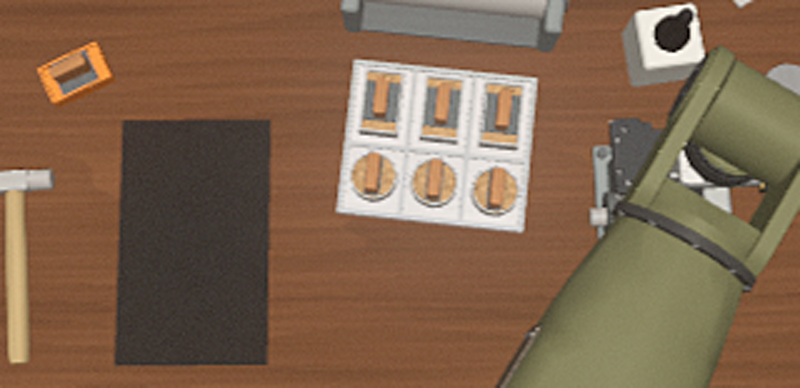

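View pics/w5.png

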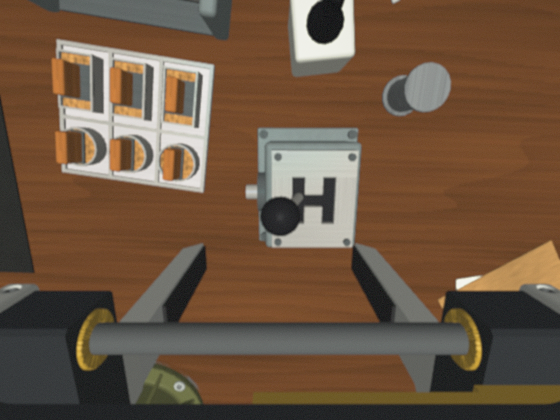

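All six dies lie in their bays in the crop: oblongs at (380,105), (440,110), (502,112) and rounds at (373,175), (433,180), (494,188). In w5 the stick is at the left end of the cross slot, near (298,198). I'll measure the cross slot and knob from w5 itself.

```bash
python3 - <<'E'
from h import *
i=cams.camera_info('wrist'); im=cv2.imread('pics/w5.png'); g=cv2.cvtColor(im,cv2.COLOR_BGR2GRAY)
T=np.linalg.inv(np.array(i['world_to_cam']))
def ray(u,v,z):
    d=T[:3,:3]@np.array([(u-i['cx'])/i['fx'],(v-i['cy'])/i['fy'],1]); return ((T[:3,3]+d*(z-T[2,3])/d[2])*1000).round(1)
# column profiles through the cross slot (between the legs) and legs
for u in (308,312,316,320): 
    col=g[170:232,u]; r=np.nonzero(col<90)[0]+170; print(u,r.min(),r.max(),ray(u,(r.min()+r.max())/2,.12))
for u in (329,): 
    r=np.nonzero(g[165:240,u]<90)[0]+165; print('leg',u,r.min(),r.max(),ray(u,r.min(),.12),ray(u,r.max(),.12))
for v in (185,215):
    r=np.nonzero(g[v,300:345]<90)[0]+300; print('row',v,r.min(),r.max(),[ray(x,v,.12).tolist() for x in (r.min(),r.max())])
m=(g<60).astype(np.uint8); m[:, :255]=0; m[:,:]*=1; m[:192]=0; m[240:]=0; m[:,303:]=0
m=cv2.morphologyEx(m,cv2.MORPH_OPEN,np.ones((9,9),np.uint8))
c=max(cv2.findContours(m,0,2)[0],key=cv2.contourArea); (u,v),r=cv2.minEnclosingCircle(c); print('ball',u,v,r,ray(u,v,.22))
E
```

```text
308 196 205 [ 491.1 -305.3  120. ]
312 196 205 [ 491.2 -310.6  120. ]
316 196 205 [ 491.4 -315.9  120. ]
320 196 205 [ 491.6 -321.2  120. ]
leg 329 178 221 [ 521.8 -330.8  120. ] [ 463.7 -335.2  120. ]
row 185 300 334 [[511.4, -293.6, 120.0], [512.8, -338.0, 120.0]]
row 215 300 332 [[470.9, -295.6, 120.0], [472.2, -338.6, 120.0]]
ball 282.3953552246094 214.98837280273438 21.567039489746094 [ 497. -270.  220.]
```

To row units: 125 mm is 0.2083, 110 mm is 0.1833.

Emit:
arm_command([
  [[0,0.0017,0.0667,0,0,0,-1],[0,0.0017,0.1333,0,0,0,-1],[0,0.0017,0.1833,0,0,0,-1],[0,0.0017,0.2083,0,0,0,-1],[0,0.0017,0.2083,0,0,0,-1],[0,0.0017,0.2083,0,0,0,1],[0,0.0017,0.2083,0,0,0,1],[0,0.0017,0.2083,0,0,0,1],[0,0.0017,0.2083,0,0,0,1],[0,0.0017,0.2083,0,0,0,1],[0,0.0017,0.2083,0,0,0,1],[0,0.0017,0.2083,0,0,0,1]],
], squeeze=25)

```text
time_s: 40.55
ee_pos: [0.4975, -0.2691, 0.2015]
eef_rot: [3.142, -0.0, 0.03]
force: [0.2, 0.3, -0.3]
grip_width: 0.0418
grip_force: 0.0
```

To row units: -7 mm is -0.0117, -5 mm is -0.0083.

Emit:
arm_command([
  [[0,0,0,0,0,0,1],[0,0,0,0,0,0,1],[0,0,0,0,0,0,1],[0,0,0,0,0,0,1],[-0.005,0,0,0,0,0,1],[-0.0083,0,0,0,0,0,1],[-0.0117,0,0,0,0,0,1],[-0.0117,0,0,0,0,0,1]],
])

```text
time_s: 41.35
ee_pos: [0.4904, -0.2692, 0.2016]
eef_rot: [3.142, -0.0, 0.03]
force: [2.8, 3.3, 3.4]
grip_width: 0.039
grip_force: 25.0
```

Now the first part of the crossing, watching the force.

To row units: 24 mm is 0.04, 18 mm is 0.03.

Emit:
arm_command([
  [[0,0.01,-0.0017,0,0,0,1],[0,0.02,-0.0033,0,0,0,1],[0,0.03,-0.005,0,0,0,1],[0,0.04,-0.0067,0,0,0,1],[0,0.04,-0.0067,0,0,0,1]],
])

```text
time_s: 41.85
ee_pos: [0.4913, -0.2936, 0.2061]
eef_rot: [-3.141, -0.001, 0.029]
force: [0.2, 2.5, 7.6]
grip_width: 0.0389
grip_force: 25.0
```

To row units: 62 mm is 0.1033, 56 mm is 0.0933.

Emit:
arm_command([
  [[0,0.0133,0,0,0,0,1],[0,0.03,0,0,0,0,1],[0,0.0467,0,0,0,0,1],[0,0.0633,0.0017,0,0,0,1],[0,0.08,0.0033,0,0,0,1],[0,0.0933,0.005,0,0,0,1],[0,0.1033,0.0067,0,0,0,1],[0,0.1033,0.0067,0,0,0,1]],
])

```text
time_s: 42.65
ee_pos: [0.4927, -0.3559, 0.2012]
eef_rot: [-3.141, 0.001, 0.029]
force: [-0.2, -0.6, 2.8]
grip_width: 0.0388
grip_force: 25.0
```

To row units: 50 mm is 0.0833, 49 mm is 0.0817.

Emit:
arm_command([
  [[0.0133,0,0,0,0,0,1],[0.0267,0,0.0017,0,0,0,1],[0.04,0,0.0017,0,0,0,1],[0.0533,0,0.0033,0,0,0,1],[0.0667,-0.0017,0.0067,0,0,0,1],[0.0767,-0.0017,0.0083,0,0,0,1],[0.0817,-0.0017,0.01,0,0,0,1],[0.0833,-0.0017,0.01,0,0,0,1],[0.0833,-0.0017,0.01,0,0,0,1]],
])

```text
time_s: 43.55
ee_pos: [0.5429, -0.3526, 0.1954]
eef_rot: [-3.141, 0.0, 0.03]
force: [-1.9, -0.4, -0.9]
grip_width: 0.0388
grip_force: 25.0
```

To row units: -130 mm is -0.2167, -80 mm is -0.1333.

Emit:
arm_command([
  [[0,0,0,0,0,0,-1],[0,0,0,0,0,0,-1],[0,0,0,0,0,0,-1],[0,0,0,0,0,0,-1],[0,0,0,0,0,0,-1],[0,0,-0.0667,0,0,0,-1],[0,0,-0.1333,0,0,0,-1],[0,0,-0.2167,0,0,0,-1],[0,0,-0.2167,0,0,0,-1],[0,0,-0.2167,0,0,0,-1],[0,0,-0.2167,0,0,0,-1]],
])

```text
time_s: 44.65
ee_pos: [0.5427, -0.3526, 0.3238]
eef_rot: [-3.14, 0.002, 0.03]
force: [1.2, 0.7, 0.1]
grip_width: 0.0942
grip_force: 0.0
```

```bash
python3 - <<'E'
from h import *
im,d,i=shot('wrist'); cv2.imwrite('pics/w6.png',im); P=pts(d,i)
print('knob',bars(P,.195,.25,.35,.65,-.42,-.25,100))
im,d,i=shot('top');P=pts(d,i); [print(b) for b in bars(P,.055,.085,.1,.7,-.2,.5)]
print(ctrl.get_obs()['time_s'],ctrl.get_obs()['ee_pos'])
E
```

```text
knob [([279.0, 215.0], [542.4, -351.9], [544.9, -351.9, 229.5], 39, 38, np.float64(-1.044), 1235)]
([157.0, 176.0], [684.2, 421.3], [683.5, 420.0, 63.4], 46, 20, np.float64(-1.166), 85)
([282.0, 188.0], [640.5, 31.7], [640.2, 31.8, 68.3], 45, 16, np.float64(-0.013), 78)
([307.0, 190.0], [632.3, -43.5], [631.4, -43.4, 68.9], 46, 16, np.float64(-0.123), 81)
([332.0, 193.0], [622.3, -117.7], [622.4, -117.8, 69.2], 43, 16, np.float64(-0.015), 81)
([279.0, 218.0], [548.0, 42.8], [546.5, 42.7, 68.0], 46, 16, np.float64(-0.117), 84)
([304.0, 221.0], [539.3, -32.7], [538.7, -32.4, 68.4], 47, 16, np.float64(-0.112), 82)
([329.0, 224.0], [527.3, -108.2], [527.3, -108.1, 69.4], 45, 16, np.float64(-0.122), 82)
44.75 [ 0.54274042 -0.3526461   0.32385899]
```

View pics/w6.png

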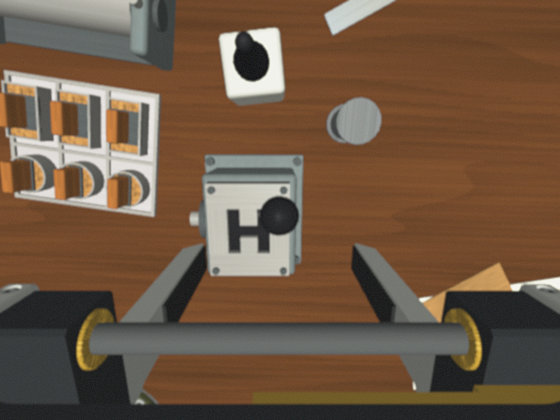

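The last view shows the knob at (279,215), over the forward end of the right-hand slot. All six dies are seated in their bays, and the robot is clear of everything.

```bash
python3 -c "
from station import ctrl
print(ctrl.hand_in())"
```

```text
the job is handed in; nothing more can be done
None
```

I handed the job in at about 45 s: all six dies are in their bays, oblongs in the far row and rounds in the near row, and the lever is fully forward in the right-hand slot. The hand-in returned no verdict.

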